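# Fit and lock a keyed ink canister in the office printer

## Task

Fit the magenta ink canister into the empty magenta collar on the printer: turn it so that the flat of its neck matches the flat of the collar's opening, push it fully home, then turn it clockwise (seen from above) to the stop so that the collar is locked, and let go. Leave the spare canisters and the other things on the desk where they are.

Things in the scene. Friction and masses are not known exactly. Their poses are not given: they have to be found in the camera images.
- magenta_canister: Magenta ink canister, 97 mm tall, 105 to 210 g, upright on the desk on its grey D neck: 22 mm long, radius 20, one flat 12 mm from the axis, foot chamfered 2 mm. Above it the round body, 52 mm across (grip here), 22 to 88 mm above the foot; then a 45 mm black cap. Origin: on the axis at the foot; z up, x to the flat. A white bar on the cap and a white stripe down the body mark the flat side
- collar_mouth (a point): Empty magenta collar on the printer: round turret 66 mm across, 28 mm high, D hole through it (radius 21.2, flat 13.2 mm from the axis: 1.2 mm clearance, 4 degrees of play). Point: on its axis at the top, 128 mm above the desk; z up, x to the flat, turning with it; white mark on the rim at the flat. When home, the canister's shoulder rests on the top, its foot 22 mm below this point
- collar (a joint): Turn of the magenta collar, rad; grows clockwise seen from above. 0 unlocked, 1.5 the stop: locked, flat and white marks at the white line on the deck, to the printer's front. Starts between 0 and 0.5, light friction (0.08 N m), stays where left. It turns with a canister seated in it, lagging by up to 5 degrees of play
- printer: Black printer, fixed, 380 mm deep (x), 420 wide (y): front deck 100 mm high with a row of three collars; scanner behind, 172 mm high, from 95 mm behind the collar axes. Origin: centre of its underside; x to its back, y to its left seen from the robot. Magenta collar axis at x -115, y +115 mm; fitted blue and black canisters, tops 203 mm above the desk, at y 0 and -115 mm, fixed
- blue_canister: Spare blue canister, same shape and size as the magenta canister, standing upright on the desk; not needed, to be left standing where it is. Origin: centre of the foot of its neck, z up, x towards its flat
- black_canister: Spare black canister, same shape and size as the magenta canister, standing upright on the desk; not needed, to be left standing where it is. Origin: centre of the foot of its neck, z up, x towards its flat
- stapler: Red and black stapler, 36 x 135 x 42 mm, lying on the desk along its y; bystander. Origin: centre of its underside
- mug: Terracotta mug, 80 mm diameter, 90 mm high, handle at +y; bystander. Origin: centre of its underside
- tape: Black tape dispenser, 55 x 130 x 78 mm; bystander. Origin: centre of its underside
- mouse: Red computer mouse, 100 x 58 x 32 mm, on a blue mat 200 x 190 x 3 mm; bystander. Origin: centre of its underside
- pen_cup: Steel pen cup, 76 mm diameter, 95 mm high, pens up to 151 mm; bystander. Origin: centre of its underside
Not all that is in view belongs to the job. What is shaped like the magenta_canister but orange or yellow is not meant.

How it is judged:
By the outcome, as a careful person would: the job done as asked, in the order asked, and still so for the second after the job is handed in, with the robot touching nothing.
It also fails if it takes over 45 s, if anything falls off the work surface, if the arm or the gripper's body presses on something with over 40 N, if the wrist force passes 120 N, or if a joint passes its speed limit or range.

## Robot

A 6-joint arm with a two-finger parallel gripper is mounted at the origin on the work surface. World frame = base frame: x ahead of the robot, y to its left, z up, the work surface at z = 0. Lengths are in mm, angles in rad, forces in N, time in s.
With the tool pointing down it reaches from about 325 to 775 mm from the base axis. Payload 9.3 kg.
Tool frame: the origin (TCP) lies midway between the tips of the shut fingers; the grasp point (between the pads) lies 19 mm behind it; z points along the fingers, y is the line along which they close (so a half turn about z gives the same grasp; the last joint's range is limited). The gripper opens to 85 mm and grips with 20 to 120 N. Pads are 22 mm wide; open, the fingers measure 114 mm over their backs; the gripper's body (76 mm by 85 mm) begins 54 mm behind the grasp point. The pads swing forward as they close: fully open they stand 13 mm farther back than shut.
Start: joints at [1.181, 0.259, 0.021, 1.334, 0, 1.418], TCP at [129.028, 534.648, 192.279] pointing down, gripper open.
Joint ranges: [-3.04, 3.04], [-0.91, 1.82], [-1.04, 1.36], [-1.92, 1.95], [-1.52, 1.45], [-3.14, 3.14]. Speed limits (rad/s): [2.22, 2.22, 2.79, 3.14, 3.14, 3.14].

## Interface

Orientations are given as a unit quaternion [w, x, y, z].
In Python, from rig import r gives the robot as it stands.
- The arm moves only by the tool carry_out, never from a script. Its argument "moves" is a list that holds one entry, the list of rows, each a list of 6 numbers: the shift along the tool's x, y, z in units of 25 mm (1.0 is 25 mm), then the turn, a rotation vector about the tool's x, y, z in units of 6 degrees (1.0 is 6 degrees). In form: [[[x, y, z, ax, ay, az], ...]]. A call has exactly 5 rows; each row is the pose to reach, as a shift and turn from the pose commanded when the call began, along the tool's axes at that moment; what a row does not reach only later rows make up. A row lasts 1/8 s, in which the tool goes at most 62.5 mm and 10.7 degrees, less where a joint would pass 70% of its speed; a pose out of reach is approached as far as the arm can. A call with a gripper value outside its range is refused whole. "claw" is the closure, from -1 (fully open) to 1 (shut), so that 0 is half open, set as the call begins (left out, the last holds). The fingers move at their own pace and stop on an object; the grip force is fixed at half the most. Time passes only in rows, so rows that repeat a pose let the fingers close, or fill a call up. It gives the time, the measured TCP pose, the force, the opening and the grip force at its end, in the units of the state.
- r.observe(): the state, without advancing time (a new reading comes with each control period).
- r.camera(name): name is "scene" or "top"; returns a dict with "img" (384x512x3 uint8, red, green, blue), "z_map" (384x512 float32, mm along the optical axis (not along the pixel's ray), 0 where there is no reading), "intrinsics" (3x3 intrinsics, pixels), "cam_to_world" (4x4, takes a point from camera to world coordinates). Camera axes: x right, y up, looking along -z (the intrinsics and any distortion apply to the point x, -y, -z); pixel columns grow to the right and rows downward; lengths in mm; the calibration is good to about 2 mm. A picture is of the moment at which its call begins.
- r.close_job(): hands the job in; it is judged then, once.
Trained networks look in a picture, given as the dict that the camera call returned (one of the last four; its "shot" number tells which), for a name from the list of things; names that differ only in an ending like _2 or _b are one class to them, and where a whole thing is asked for, a point or a joint stands for the part that bears it (a point fixed in the world has none). Each returns a list of dicts, best first, with "p" (0 to 1); they miss things now and then, are a little off and sometimes report something else, mostly with a low value. They report only what shows in the picture. A call takes as long as a camera call. They do not tell look-alikes from the thing itself.
- r.masks_of(label, picture): "region" (384x512 bool, what is visible of it) and "bbox" ([left, top, right, bottom] in pixels, round what is visible of it).
The state is a dict: "time_s": time; "joints": joint angles; "qd": joint speeds; "joint_torque": joint torques, N m; "tcp_pos": TCP position; "orientation": TCP orientation; "wrist_force": force on the tool from outside, world axes, zero at the start; "torque": the same for the moment, N m; "width": finger opening in mm; "grip_force": force on a finger pad.
Only numpy, scipy, OpenCV 4.12 (cv2) and the standard library are available. Lean on these libraries where they do the work, as an engineer would, in place of code of your own. Each camera call takes 0.05 s, during which the arm holds its last target. There are 200 camera calls.

## Working session

There is one attempt and no reset: what is moved stays moved. The work goes in short steps, Python scripts to look and compute and a tool call to move; the robot and the scene stay as the last step left them, time stands still between calls to the robot, and variables do not carry over. Pictures are saved under pics/ and viewed, at most 10 in all, crops included, and the job is handed in when it is done.

Besides the shell and the picture viewer there is one more tool, called as name(argument=value, ...) on one line, values as JSON. carry_out: Moves the arm, as the interface text tells. Its arguments: {"type":"object","properties":{"moves":{"type":"array","items":{"type":"array","items":{"type":"array","items":{"type":"number"}}}},"claw":{"type":"number"}},"required":["moves"]}

```bash
mkdir -p pics; ls
cat > h.py <<'E'
import numpy as np, cv2
from rig import r
def pts(c):
    z=c["z_map"];K=c["intrinsics"];v,u=np.indices(z.shape)
    x=(u-K[0,2])*z/K[0,0];y=(v-K[1,2])*z/K[1,1]
    P=np.stack([x,-y,-z,np.ones_like(z)],-1)@c["cam_to_world"].T
    return P[...,:3]
def save(n,img,s=1):
    cv2.imwrite(f"pics/{n}.png",cv2.resize(img[...,::-1],None,fx=s,fy=s,interpolation=cv2.INTER_CUBIC))
E
python3 - <<'E'
from h import *
a=r.camera("scene");b=r.camera("top")
save("s0",a["img"],1.5);save("t0",b["img"],1.5)
for n,c in(("s",a),("t",b)):
    P=pts(c)
    for l in("magenta_canister","collar_mouth","printer"):
        for m in r.masks_of(l,c)[:4]:
            q=P[m["region"]&(c["z_map"]>0)]
            print(n,l,round(m["p"],2),np.round(m["bbox"]),np.median(q,0).round(),q.max(0).round(),q.min(0).round())
print(r.observe())
E
```

```text
pics
s magenta_canister 0.82 [320. 196. 335. 222.] [438. 254.  75.] [453. 276. 103.] [314. 214.  -2.]
s magenta_canister 0.66 [315. 181. 331. 202.] [349. 187.  70.] [412. 230. 102.] [312. 158.  -3.]
s magenta_canister 0.54 [340. 192. 356. 210.] [345. 281.  74.] [362. 300. 105.] [310. 255.  -1.]
s collar_mouth 0.83 [209. 187. 224. 209.] [ 666. -109.  121.] [696. -75. 133.] [ 632. -144.   95.]
s printer 0.61 [ 92. 154. 246. 278.] [ 847. -173.  153.] [970. -11. 210.] [ 478. -548.  -10.]
t magenta_canister 0.55 [210. 250. 222. 266.] [334. 172.  94.] [358. 211. 105.] [300. 149.  -6.]
t magenta_canister 0.51 [192. 226. 206. 241.] [421. 239.  94.] [444. 265. 106.] [398. 218.  42.]
t magenta_canister 0.43 [185. 252. 201. 266.] [329. 265.  93.] [354. 314. 107.] [295. 243.  -6.]
t magenta_canister 0.33 [173. 146. 194. 166.] [727. 300.  49.] [761. 335. 156.] [688. 260.  -9.]
t collar_mouth 0.47 [286. 160. 303. 179.] [ 661. -117.  126.] [696. -83. 138.] [ 628. -147.   92.]
t printer 0.9 [264.  83. 382. 201.] [ 759. -230.  160.] [1022.  -16.  212.] [ 541. -493.  -11.]
{'time_s': 0.4, 'joints': array([ 1.18139818e+00,  2.58657569e-01,  2.13903433e-02,  1.33370240e+00,
       -2.12961411e-05,  1.41819350e+00]), 'qd': array([ 0.00112792, -0.00022497,  0.00255966,  0.0012413 , -0.00025076,
        0.0014389 ]), 'joint_torque': array([-1.73315613e-03, -5.54828739e+01,  3.44403577e+01,  3.42007428e-03,
       -1.65610295e-04,  8.77074626e-07]), 'tcp_pos': array([129.0152803 , 534.59655623, 192.20421871]), 'orientation': array([-1.29357386e-05,  1.18121236e-01,  9.92999177e-01, -8.63357680e-05]), 'wrist_force': array([-0.0687985 ,  0.76130875, -0.63923872]), 'torque': array([-0.01485773, -0.00559595,  0.02520615]), 'grip_force': 0.0, 'width': 85.41176391425344}
```

View pics/t0.png

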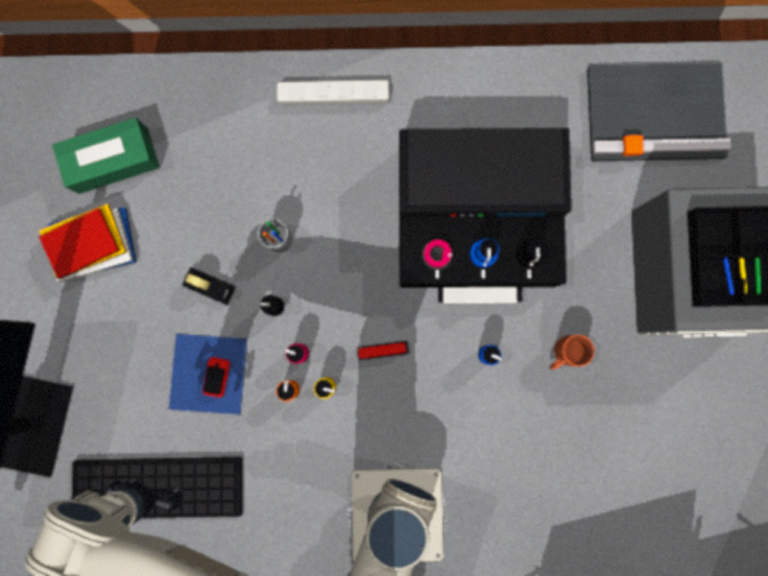

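View pics/s0.png

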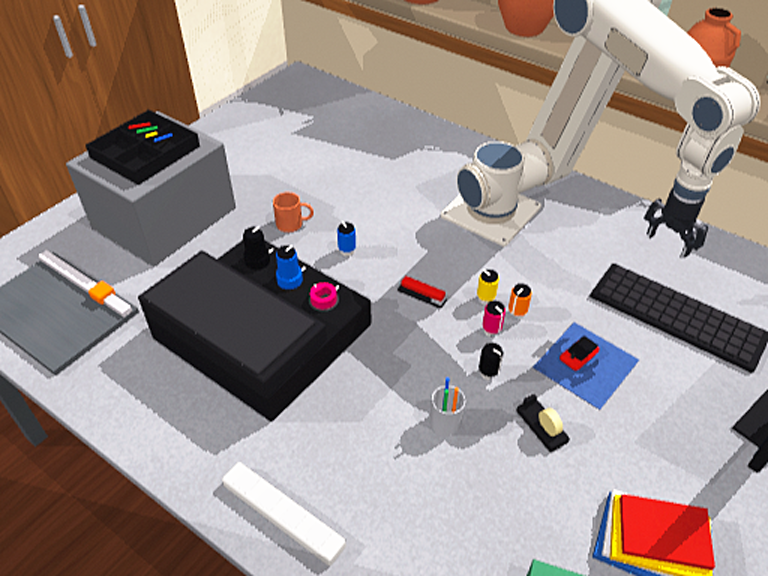

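Candidates, as pixels in the 1.5x top view: magenta canister (297,353), orange look-alike (288,390), yellow look-alike (324,388), spare black (272,304), and the magenta collar ring (437,254). I choose (297,353) by its colour. Next I'll check it in a crop and measure.

```bash
cat >> h.py <<'E'
def isMag(img):
    h=cv2.cvtColor(img,cv2.COLOR_RGB2HSV);return (h[...,0]>150)&(h[...,0]<174)&(h[...,1]>130)&(h[...,2]>60)
def isWhite(img):
    i=img.astype(int);return (i.min(-1)>150)
def crop(img,u0,v0,u1,v1,s):return cv2.resize(img[v0:v1,u0:u1],(s,s),interpolation=cv2.INTER_NEAREST)
E
python3 - <<'E'
from h import *
a=r.camera("scene");b=r.camera("top")
A=np.hstack([crop(b["img"],178,216,218,256,380),crop(b["img"],270,150,310,190,380)])
B=np.hstack([crop(a["img"],308,190,348,230,380),crop(a["img"],196,180,236,220,380)])
save("c1",np.vstack([A,B])[:, :],0.78)
print(b["intrinsics"],a["intrinsics"],b["cam_to_world"].round(3))
for n,c in(("s",a),("t",b)):
    P=pts(c);m=isMag(c["img"])
    for nm,cen in(("can",(430,245)),("col",(660,-115))):
        near=np.hypot(P[...,0]-cen[0],P[...,1]-cen[1])<60
        q=P[m&near]; print(n,nm,len(q),np.percentile(q,[2,50,98],axis=0).round(0).tolist())
        w=isWhite(c["img"])&near&(P[...,2]>15)
        vv,uu=np.nonzero(w)
        for u,v in zip(uu,vv): print("  w",u,v,P[v,u].round(0),c["img"][v,u])
        blk=near&(P[...,2]>88)&(P[...,2]<115)
        print(n,"high pts",np.percentile(P[blk],[2,50,98],axis=0).round(0).tolist())
E
```

```text
[[425.48282804   0.         261.31567661]
 [  0.         425.48282804 197.62855119]
 [  0.           0.           1.        ]] [[463.84975648   0.         259.5137745 ]
 [  0.         463.84975648 193.01697744]
 [  0.           0.           1.        ]] [[-2.000000e-02  9.970000e-01 -7.700000e-02  4.328700e+02]
 [-1.000000e+00 -2.000000e-02 -3.000000e-03 -6.641000e+00]
 [-5.000000e-03  7.700000e-02  9.970000e-01  1.691321e+03]
 [ 0.000000e+00  0.000000e+00  0.000000e+00  1.000000e+00]]
s can 158 [[414.0, 228.0, 24.0], [441.0, 256.0, 62.0], [450.0, 274.0, 90.0]]
  w 330 204 [418. 247.  94.] [169 162 161]
  w 331 204 [416. 250.  95.] [255 255 255]
  w 330 205 [424. 250.  96.] [171 165 164]
  w 331 205 [423. 254.  97.] [255 255 255]
  w 332 205 [414. 254.  89.] [255 255 255]
  w 332 206 [422. 258.  94.] [255 255 255]
  w 333 206 [418. 260.  91.] [255 255 255]
  w 334 206 [419. 265.  96.] [157 160 157]
  w 332 207 [429. 261.  96.] [157 152 152]
  w 333 207 [423. 263.  92.] [255 255 255]
  w 334 207 [419. 265.  90.] [227 238 230]
  w 334 208 [427. 269.  94.] [160 165 158]
  w 334 209 [426
[... 1617 characters left out ...]
]
  w 195 235 [421. 250.  94.] [175 174 175]
t high pts [[399.0, 223.0, 89.0], [421.0, 243.0, 96.0], [440.0, 265.0, 104.0]]
t col 257 [[628.0, -149.0, 94.0], [662.0, -116.0, 125.0], [699.0, -84.0, 134.0]]
  w 291 180 [ 620. -114.   99.] [180 178 172]
  w 291 181 [ 616. -114.  104.] [207 203 203]
  w 292 181 [ 616. -118.  102.] [154 154 153]
  w 291 182 [ 613. -114.   97.] [208 206 208]
  w 292 182 [ 613. -118.   96.] [157 153 155]
  w 290 183 [ 609. -110.   97.] [154 151 152]
  w 291 183 [ 610. -114.   92.] [210 209 209]
  w 292 183 [ 609. -118.   99.] [156 155 157]
  w 291 184 [ 605. -114.  102.] [194 193 192]
t high pts [[605.0, -168.0, 92.0], [658.0, -114.0, 100.0], [715.0, -62.0, 108.0]]
```

View pics/c1.png

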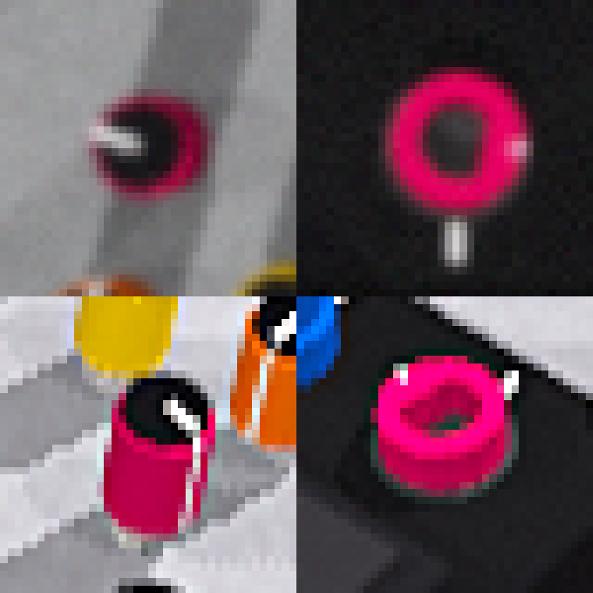

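The crop confirms it: the magenta canister's white bar points left (+y, toward about 75°). The collar's mark is on the right (-y), so it's nearly unlocked. Next I'll fit both more precisely using silhouettes and white marks.

```bash
cat >> h.py <<'E'
from scipy.optimize import minimize
def proj(c,X):
    X=np.atleast_2d(X);T=np.linalg.inv(c["cam_to_world"]);p=X@T[:3,:3].T+T[:3,3];K=c["intrinsics"]
    return np.c_[K[0,0]*p[:,0]/-p[:,2]+K[0,2],K[1,1]*-p[:,1]/-p[:,2]+K[1,2]]
t=np.linspace(0,2*np.pi,60)
def circ(x,y,z,R):return np.c_[x+R*np.cos(t),y+R*np.sin(t),np.full(60,z)]
def soft(c,poly,S=8):
    im=np.zeros((384,512),np.uint8);o=poly.min(0).astype(int)-3;n=(np.ptp(poly,0)+8).astype(int)
    b=np.zeros((n[1]*S,n[0]*S),np.uint8);cv2.fillPoly(b,[np.int32((poly-o+.5)*S)],255)
    out=np.zeros((384,512),np.float32);out[o[1]:o[1]+n[1],o[0]:o[0]+n[0]]=cv2.resize(b,(n[0],n[1]),interpolation=cv2.INTER_AREA)/255.
    return out
def fitxy(c,mask,x0,disks):
    def cost(p):
        q=np.vstack([proj(c,circ(p[0],p[1],z,R)) for z,R in disks]).astype(np.float32)
        return np.abs(soft(c,cv2.convexHull(q)[:,0])-mask).sum()
    g=min((cost((x0[0]+i,x0[1]+j)),x0[0]+i,x0[1]+j) for i in range(-15,16,3) for j in range(-15,16,3))
    s=minimize(cost,g[1:],method="Nelder-Mead",options=dict(initial_simplex=[[g[1],g[2]],[g[1]+4,g[2]],[g[1],g[2]+4]],xatol=.1))
    return s.x,s.fun
def unproj(c,uv,z):
    K=c["intrinsics"];M=c["cam_to_world"];d=M[:3,:3]@np.array([(uv[0]-K[0,2])/K[0,0],-(uv[1]-K[1,2])/K[1,1],-1.])
    return (M[:3,3]+d*(z-M[2,3])/d[2])[:2]
E
python3 - <<'E'
from h import *
for n in("scene","top"):
    c=r.camera(n);P=pts(c);i=c["img"].astype(int);mg=isMag(c["img"])
    def comp(x,y,d,extra):
        near=np.hypot(P[...,0]-x,P[...,1]-y)<d
        return near
    near=np.hypot(P[...,0]-422,P[...,1]-246)<42
    m=near&(mg|((i.max(-1)<75)|(i.min(-1)>150)&(P[...,2]>15))&(P[...,2]>15))
    cx,f=fitxy(c,m.astype(np.float32),(422,246),[(22,26),(88,26),(97,22.5)])
    print(n,"can",cx.round(1),f.round(1),m.sum())
    # white bar on top (z 97): centroid
    w=i.min(-1).astype(float)
    near2=np.hypot(P[...,0]-cx[0],P[...,1]-cx[1])<24
    ww=np.clip(w-60,0,None)*(near2&(P[...,2]>86)&(i.max(-1)-i.min(-1)<40));v,u=np.indices(ww.shape)
    uv=((u*ww).sum()/ww.sum(),(v*ww).sum()/ww.sum());q=unproj(c,uv,97);d=q-cx
    print("  bar",q.round(1),np.hypot(*d).round(1),np.degrees(np.arctan2(d[1],d[0])).round(1))
    near=np.hypot(P[...,0]-662,P[...,1]+116)<45
    near&=(P[...,2]>85)
    m=near&mg;m=cv2.morphologyEx(m.astype(np.uint8),cv2.MORPH_CLOSE,np.ones((3,3)))
    cs,_=cv2.findContours(m,cv2.RETR_EXTERNAL,cv2.CHAIN_APPROX_NONE);k=max(cs,key=cv2.contourArea)
    mm=np.zeros((384,512),np.uint8);cv2.drawContours(mm,[k],-1,1,-1)
    rx,f=fitxy(c,mm.astype(np.float32),(662,-116),[(100,33),(128,33)])
    print(n,"collar",rx.round(1),f.round(1),mm.sum())
    sat=(i.max(-1)-i.min(-1)); g=i[...,1]
    ring=np.hypot(P[...,0]-rx[0],P[...,1]-rx[1]);sel=(ring>18)&(ring<40)&(P[...,2]>112)&(i[...,0]>150)
    ww=np.clip(g-70,0,None)*sel*1.0
    vv,uu=np.nonzero(ww)
    for a,b_ in zip(uu,vv):print("   ",a,b_,i[b_,a],end="")
    uv=((u*ww).sum()/ww.sum(),(v*ww).sum()/ww.sum());q=unproj(c,uv,128);d=q-rx
    print("\n  mark",q.round(1),np.hypot(*d).round(1),np.degrees(np.arctan2(d[1],d[0])).round(1))
    # deck line
    sel=(np.abs(P[...,0]-613)<18)&(np.abs(P[...,1]+115)<15)&(P[...,2]>85)&(sat<50)
    ww=np.clip(i.min(-1)-70,0,None)*sel*1.0
    uv=((u*ww).sum()/ww.sum(),(v*ww).sum()/ww.sum());q=unproj(c,uv,100);d=q-rx
    print("  line",q.round(1),np.hypot(*d).round(1),np.degrees(np.arctan2(d[1],d[0])).round(1))
E
```

```text
scene can [423.3 249.8] 33.7 253
  bar [424.6 259.8] 10.1 82.8
scene collar [ 661.7 -109.5] 18.4 262
    210 190 [255 255 255]    210 191 [255 181 238]
  mark [ 656.  -139.2] 30.2 -100.8
  line [ 606.9 -110.6] 54.8 -178.8
top can [419.2 244. ] 35.6 149
  bar [424.1 256.1] 13.1 68.2
top collar [ 662.3 -113.6] 40.1 305
    299 169 [230 114 159]    300 169 [204 127 155]    299 170 [229 115 160]    300 170 [190 121 148]
  mark [ 655.3 -144.8] 31.9 -102.7
  line [ 612.  -113.9] 50.3 -179.7
```

carry_out(moves=[[[-2.4, -1.4, 0, 0, 0, 0.7], [-4.8, -2.8, 0, 0, 0, 1.4], [-7, -4.2, 0, 0, 0, 2.1], [-9.4, -5.6, 0, 0, 0, 2.8], [-11.6, -7, 0, 0, 0, 3.57]]], claw=-1)

```text
time_s: 1.23
tcp_pos: [352.7, 313.7, 192.6]
orientation: [0.0, 0.302, 0.953, 0.0]
wrist_force: [1.1, 1.3, -0.2]
width: 85.2
grip_force: 0.0
```

carry_out(moves=[[[-1.9, -0.3, 0, 0, 0, 0], [-3.77, -0.61, 0, 0, 0, 0], [-3.77, -0.61, 1.8, 0, 0, 0], [-3.77, -0.61, 3.8, 0, 0, 0], [-3.77, -0.61, 6.1, 0, 0, 0]]])

```text
time_s: 1.85
tcp_pos: [420.6, 248.7, 38.9]
orientation: [0.001, 0.301, 0.954, 0.001]
wrist_force: [1.4, 0.4, -0.1]
width: 85.2
grip_force: 0.0
```

carry_out(moves=[[[0, 0, 0, 0, 0, 0], [0, 0, 0, 0, 0, 0], [0, 0, 0, 0, 0, 0], [0, 0, 0, 0, 0, 0], [0, 0, 0, 0, 0, 0]]], claw=0.1)

```text
time_s: 2.48
tcp_pos: [421.4, 249.3, 42.3]
orientation: [0.002, 0.3, 0.954, 0.001]
wrist_force: [-1.4, -0.7, 8.4]
width: 48.2
grip_force: 62.4
```

Run:
```python
from h import *
a=r.camera("scene");b=r.camera("top")
save("c2",np.hstack([crop(a["img"],295,170,365,240,400),crop(b["img"],168,206,228,266,400)]),1)
```

```text
(no output)
```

View pics/c2.png

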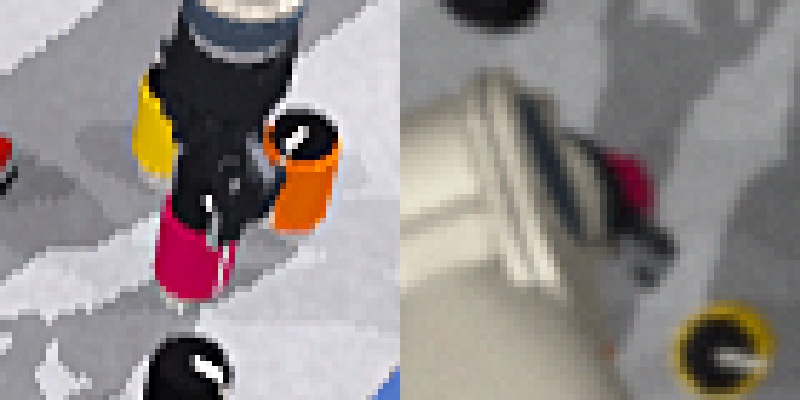

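carry_out(moves=[[[0, 0, 0, 0, 0, 0], [0, 0, 0, 0, 0, 0], [0, 0, 0, 0, 0, 0], [0, 0, 0, 0, 0, -1.7], [0, 0, 0, 0, 0, -3.4]]], claw=-1)

```text
time_s: 3.2
tcp_pos: [420.0, 248.7, 39.8]
orientation: [-0.0, 0.124, 0.992, -0.0]
wrist_force: [0.2, 0.1, 0.0]
width: 85.5
grip_force: 0.0
```

carry_out(moves=[[[0, 0, 0, 0, 0, -1.7], [0, 0, 0, 0, 0, -3.4], [0, 0, 0, 0, 0, -5.1], [0, 0, 0, 0, 0, -6.6], [0, 0, 0, 0, 0, -6.6]]])

```text
time_s: 3.82
tcp_pos: [420.0, 248.7, 39.8]
orientation: [-0.0, -0.216, 0.976, -0.0]
wrist_force: [0.2, -0.1, -0.8]
width: 85.8
grip_force: 0.0
```

carry_out(moves=[[[0, 0, 0, 0, 0, 0], [0, 0, 0, 0, 0, 0], [0, 0, 0, 0, 0, 0], [0, 0, 0, 0, 0, 0], [0, 0, 0, 0, 0, 0]]], claw=0.1)

```text
time_s: 4.45
tcp_pos: [420.6, 248.9, 40.4]
orientation: [0.001, -0.216, 0.976, 0.0]
wrist_force: [0.4, -0.2, 4.4]
width: 48.6
grip_force: 60.9
```

carry_out(moves=[[[0, 0, 0, 0, 0, 0], [0, 0, 0, 0, 0, 0], [0, 0, 0, 0, 0, 1.7], [0, 0, 0, 0, 0, 3.4], [0, 0, 0, 0, 0, 5.1]]], claw=-1)

```text
time_s: 5.08
tcp_pos: [419.8, 248.7, 39.6]
orientation: [-0.0, 0.052, 0.999, -0.0]
wrist_force: [0.8, -0.2, 1.3]
width: 85.4
grip_force: 0.0
```

carry_out(moves=[[[0, 0, 0, 0, 0, 1.7], [0, 0, 0, 0, 0, 3.4], [0, 0, 0, 0, 0, 5], [0, 0, 0, 0, 0, 5], [0, 0, 0, 0, 0, 5]]])

```text
time_s: 5.7
tcp_pos: [419.9, 248.7, 39.7]
orientation: [-0.0, 0.304, 0.953, -0.0]
wrist_force: [-0.1, 0.5, -0.4]
width: 85.3
grip_force: 0.0
```

carry_out(moves=[[[0, 0, 0, 0, 0, 0], [0, 0, 0, 0, 0, 0], [0, 0, 0, 0, 0, 0], [0, 0, 0, 0, 0, 0], [0, 0, 0, 0, 0, 0]]], claw=0.1)

```text
time_s: 6.32
tcp_pos: [420.2, 248.8, 40.4]
orientation: [0.0, 0.305, 0.952, 0.0]
wrist_force: [-1.8, -0.4, 6.3]
width: 48.8
grip_force: 60.6
```

carry_out(moves=[[[0, 0, 0, 0, 0, 0], [0, 0, 0, 0, 0, 0], [0, 0, -2, 0, 0, 0], [0, 0, -4, 0, 0, 0], [0, 0, -6, 0, 0, 0]]], claw=-1)

```text
time_s: 6.95
tcp_pos: [419.7, 248.6, 191.3]
orientation: [-0.0, 0.305, 0.952, -0.0]
wrist_force: [0.8, 0.5, -0.0]
width: 85.2
grip_force: 0.0
```

Run:
```python
from h import *
c=r.camera("scene");o=r.observe();print(o["tcp_pos"].round(1),o["orientation"].round(3))
np.savez("sc.npz",img=c["img"],z=c["z_map"],K=c["intrinsics"],M=c["cam_to_world"]);print(c["cam_to_world"].round(2))
save("c3",np.hstack([crop(c["img"],308,190,348,230,400),crop(c["img"],196,175,236,215,400)]),1)
```

```text
[421.8 249.4 197.5] [0.003 0.305 0.952 0.003]
[[-5.90000e-01 -5.80000e-01  5.60000e-01  1.53330e+03]
 [ 8.10000e-01 -4.30000e-01  4.00000e-01  7.08960e+02]
 [ 1.00000e-02  6.90000e-01  7.30000e-01  1.38747e+03]
 [ 0.00000e+00  0.00000e+00  0.00000e+00  1.00000e+00]]
```

View pics/c3.png

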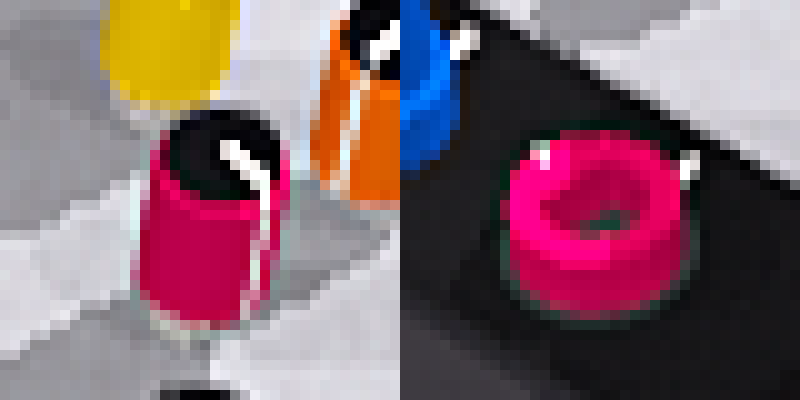

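```bash
cat > fit.py <<'E'
from h import *
S=6
def cov(polys,o,n):
    # painter's order labels -> coverage maps
    L=np.zeros((n[1]*S,n[0]*S),np.int32)
    for k,(p,clip) in enumerate(polys,1):
        b=np.zeros(L.shape,np.uint8);cv2.fillPoly(b,[np.int32(np.round((p-o+.5)*S))],1)
        if clip: b&=(L==clip).astype(np.uint8)
        L[b>0]=k
    A=[(L==k).astype(np.float32).reshape(n[1],S,n[0],S).mean((1,3)).ravel() for k in range(len(polys)+1)]
    return np.stack(A,1)
def hull(q):return cv2.convexHull(q.astype(np.float32))[:,0]
def strip(x,y,th,r0,r1,w,z0,z1):
    c,s=np.cos(th),np.sin(th);e=np.array([-s,c])*w/2
    a=np.array([x+r0*c,y+r0*s]);b=np.array([x+r1*c,y+r1*s])
    return np.array([[*(a+e),z0],[*(b+e),z1],[*(b-e),z1],[*(a-e),z0]])
def canp(c,x,y,th):
    pr=lambda X:proj(c,X)
    return [(hull(np.vstack([pr(circ(x,y,22,26)),pr(circ(x,y,88,26))])),0),(hull(pr(circ(x,y,88,26))),0),
     (hull(np.vstack([pr(circ(x,y,88,22.5)),pr(circ(x,y,97,22.5))])),0),
     (hull(pr(strip(x,y,th,26,26,4,22,88))),0),(hull(pr(strip(x,y,th,0,22.5,4,97,97))),0)]
def D(x,y,th,z):
    a=np.arccos(13.2/21.2);u=np.linspace(a,2*np.pi-a,50)+th
    return np.c_[x+21.2*np.cos(u),y+21.2*np.sin(u),np.full(50,z)]
def colp(c,x,y,th):
    pr=lambda X:proj(c,X)
    return [(hull(np.vstack([pr(circ(x,y,100,33)),pr(circ(x,y,128,33))])),0),(hull(pr(circ(x,y,128,33))),0),
     (pr(D(x,y,th,128)),0),(pr(D(x,y,th,100)),3),(hull(pr(strip(x,y,th,25,33,4,128,128))),2)]
def fit(c,model,x0,th0,pad=3):
    base=np.vstack([p for p,_ in model(c,*x0,th0)]);o=base.min(0).astype(int)-pad;n=np.ptp(base,0).astype(int)+2*pad+2
    Y=c["img"][o[1]:o[1]+n[1],o[0]:o[0]+n[0]].reshape(-1,3).astype(float)
    def cost(p):
        A=cov([(q+0,k) for q,k in model(c,p[0],p[1],np.radians(p[2]))],o,n)
        X=np.linalg.lstsq(A,Y,rcond=None)[0];return ((A@X-Y)**2).mean()
    best=None
    for dt in(-14,-7,0,7,14):
        p0=np.array([*x0,np.degrees(th0)+dt])
        s=minimize(cost,p0,method="Nelder-Mead",options=dict(initial_simplex=p0+np.array([[0,0,0],[5,0,0],[0,5,0],[0,0,8]]),xatol=.1,fatol=.1,maxiter=120))
        if best is None or s.fun<best.fun:best=s
    return best.x.round(1),round(best.fun)
E
python3 - <<'E'
from fit import *
c=r.camera("scene")
print(fit(c,canp,(422,249),np.radians(63)),fit(c,colp,(662,-110),np.radians(-101)))
c=r.camera("top")
print(fit(c,colp,(662,-114),np.radians(-101)))
E
```

```text
(array([421. , 248. ,  70.3]), 1753) (array([ 660. , -112.1,  -98.4]), 1354)
(array([ 661.5, -115.4, -100.9]), 248)
```

Run:
```python
from fit import *
c=r.camera("scene");i=c["img"].astype(int)
w=(i.min(-1)-i[...,1]*0);
v,u=np.nonzero(isWhite(c["img"])[190:230,318:348]);v+=190;u+=318
for x,y in((421,248),(420,249),(422,249)):
  out=[]
  for a,b in zip(u,v):
    q=unproj(c,(a,b),97);d=q-(x,y);rad=np.hypot(*d)
    if rad<24: out.append(("bar",a,b,round(rad),round(np.degrees(np.arctan2(d[1],d[0])))))
    elif i[b,a].min()>150:
      # stripe: find theta,z on cylinder
      th=np.radians(np.arange(20,110,1.));zz=np.arange(22,89,3.)
      T,Z=np.meshgrid(th,zz);pp=proj(c,np.c_[(x+26*np.cos(T)).ravel(),(y+26*np.sin(T)).ravel(),Z.ravel()])
      k=np.argmin(((pp-(a,b))**2).sum(1))
      if ((pp[k]-(a,b))**2).sum()<.3: out.append(("st",a,b,round(Z.ravel()[k]),round(np.degrees(T.ravel()[k]))))
  bars=[o for o in out if o[0]=="bar"];st=[o for o in out if o[0]=="st" and 25<o[4]<105]
  print((x,y));print(bars if x==421 else"");print(st if x==421 else "")
  print("st median",np.median([o[4] for o in st]),np.mean([o[4] for o in st]))
  B=np.array([unproj(c,(o[1],o[2]),97) for o in bars]);m=B.mean(0);d=np.linalg.svd(B-m)[2][0];print("bar line dir",np.degrees(np.arctan2(d[1],d[0])),"centroid",m,np.degrees(np.arctan2(*(m-(x,y))[::-1])))
```

```text
(421, 248)
[('bar', np.int64(329), np.int64(200), 21, -140), ('bar', np.int64(330), np.int64(200), 21, -151), ('bar', np.int64(331), np.int64(200), 22, -161), ('bar', np.int64(332), np.int64(200), 23, -170), ('bar', np.int64(334), np.int64(201), 23, 169), ('bar', np.int64(324), np.int64(202), 24, -79), ('bar', np.int64(335), np.int64(202), 23, 154), ('bar', np.int64(330), np.int64(204), 0, 169), ('bar', np.int64(331), np.int64(204), 4, 129), ('bar', np.int64(336), np.int64(204), 23, 127), ('bar', np.int64(330), np.int64(205), 5, 32), ('bar', np.int64(331), np.int64(205), 6, 71), ('bar', np.int64(332), np.int64(205), 9, 92), ('bar', np.int64(331), np.int64(206), 10, 52), ('bar', np.int64(332), np.int64(206), 12, 70), ('bar', np.int64(333), np.int64(206), 14, 83), ('bar', np.int64(332), np.int64(207), 16, 58), ('bar', np.int64(333), np.int64(207), 18, 70), ('bar', np.int64(334), np.int64(207), 20, 79), ('bar', np.int64(333), np.int64(208), 22, 61), ('bar', np.int64(334), np.int64(208), 24, 69)]
[('st', np.int64(334), np.int64(210), 88, 69), ('st', np.int64(334), np.int64(211), 82, 70), ('st', np.int64(334), np.int64(212), 76, 72), ('st', np.int64(334), np.int64(213), 70, 74), ('st', np.int64(333), np.int64(215), 61, 67), ('st', np.int64(333), np.int64(216), 52, 72), ('st', np.int64(333), np.int64(217), 46, 73), ('st', np.int64(333), np.int64(218), 40, 75), ('st', np.int64(332), np.int64(220), 31, 67), ('st', np.int64(332), np.int64(221), 25, 69)]
st median 71.0 70.8
bar line dir 46.541733415118365 centroid [417.34687272 253.7096354 ] 122.61184314368681
(420, 249)


st median 66.0 66.8
bar line dir 34.89649201836877 centroid [415.35697234 255.17744786] 126.92886637306432
(422, 249)


st median 69.0 69.4
bar line dir 39.86618125221634 centroid [417.92622624 255.75386134] 121.09741316931489
```

carry_out(moves=[[[0, 0, 2, 0, 0, 0], [0, 0, 4, 0, 0, 0], [0, 0, 6, 0, 0, 0], [0, 0, 6, 0, 0, 0], [0, 0, 6, 0, 0, 0]]])

```text
time_s: 7.78
tcp_pos: [420.4, 248.8, 40.7]
orientation: [0.0, 0.306, 0.952, 0.0]
wrist_force: [0.9, -0.2, 0.4]
width: 85.5
grip_force: 0.0
```

carry_out(moves=[[[0, 0, 0, 0, 0, 0], [0, 0, 0, 0, 0, 0], [0, 0, 0, 0, 0, 0], [0, 0, 0, 0, 0, 0], [0, 0, 0, 0, 0, 0]]], claw=0.3)

```text
time_s: 8.4
tcp_pos: [421.0, 249.0, 41.7]
orientation: [0.001, 0.306, 0.952, 0.001]
wrist_force: [-2.1, -0.5, 12.2]
width: 48.9
grip_force: 59.8
```

carry_out(moves=[[[0, 0, -0.8, 0, 0, 0], [0, 0, -2.4, 0, 0, 0], [0, 0, -4.2, 0, 0, 0], [0, 0, -6, 0, 0, 0], [0, 0, -6.6, 0, 0, 0]]])

```text
time_s: 9.02
tcp_pos: [420.8, 249.0, 207.9]
orientation: [0.002, 0.306, 0.952, 0.001]
wrist_force: [-0.1, -0.2, -1.4]
width: 48.3
grip_force: 62.2
```

carry_out(moves=[[[-2, -0.76, 0, 0, 0, -1.6], [-4.2, -1.6, 0, 0, 0, -3.2], [-6.4, -2.44, 0, 0, 0, -4.8], [-8.6, -3.28, 0, 0, 0, -6.4], [-10.8, -4.1, 0, 0, 0, -8]]])

```text
time_s: 9.65
tcp_pos: [580.4, 6.5, 204.1]
orientation: [-0.0, -0.111, 0.994, 0.0]
wrist_force: [1.1, -0.4, -1.7]
width: 48.7
grip_force: 62.3
```

carry_out(moves=[[[0, 0, 0, 0, 0, -1.6], [0, 0, 0, 0, 0, -3.2], [0, 0, 0, 0, 0, -4.8], [0, 0, 0, 0, 0, -6.4], [0, 0, 0, 0, 0, -8]]])

```text
time_s: 10.28
tcp_pos: [579.5, 8.2, 204.0]
orientation: [-0.001, -0.505, 0.863, 0.0]
wrist_force: [-0.9, -0.2, -0.4]
width: 48.2
grip_force: 62.4
```

carry_out(moves=[[[0, 0, 0, 0, 0, -1.6], [0, 0, 0, 0, 0, -3.2], [0, 0, 0, 0, 0, -4.8], [0, 0, 0, 0, 0, -6.4], [0, 0, 0, 0, 0, -8]]])

```text
time_s: 10.9
tcp_pos: [579.5, 8.3, 204.0]
orientation: [0.0, 0.813, -0.583, -0.001]
wrist_force: [-1.1, -0.1, -1.1]
width: 48.5
grip_force: 62.4
```

```bash
cat > st.py <<'E'
from h import *
from scipy.spatial.transform import Rotation as Ro
import sys
o=r.observe();q=o["orientation"];R=Ro.from_quat([q[1],q[2],q[3],q[0]]).as_matrix()
psi=np.degrees(np.arctan2(R[1,1],R[0,1]))
print(o["time_s"],o["tcp_pos"].round(1),"psi",psi.round(1),"j",o["joints"].round(2),"F",o["wrist_force"].round(1),"T",o["torque"].round(2),"w",round(o["width"],1))
if len(sys.argv)>3:
    x,y,p=map(float,sys.argv[1:4]);d=R.T@(np.array([x,y,o["tcp_pos"][2]])-o["tcp_pos"])
    print("units",(d/25).round(2),"az",round(-((p-psi+180)%360-180)/6,2))
E
python3 st.py 660 -113 244.9
```

```text
10.9 [579.5   8.3 204. ] psi -161.3 j [-0.13  0.31  0.12  1.38  0.   -2.03] F [-1.1 -0.1 -1.1] T [-0.01 -0.04  0.02] w 48.5
units [ 5.63 -1.49 -0.  ] az -7.7
```

carry_out(moves=[[[1.5, -0.4, 0, 0, 0, -1.6], [3, -0.8, 0, 0, 0, -3.2], [4.5, -1.2, 0, 0, 0, -4.8], [5.63, -1.5, 0, 0, 0, -6.4], [5.63, -1.5, 0, 0, 0, -7.7]]])

```text
time_s: 11.52
tcp_pos: [660.4, -115.5, 202.7]
orientation: [0.0, 0.976, -0.218, -0.001]
wrist_force: [0.1, 0.3, -1.0]
width: 48.3
grip_force: 62.4
```

```bash
python3 st.py 660 -113 244.9
python3 - <<'E'
from fit import *
a=r.camera("scene");b=r.camera("top")
save("c4",np.hstack([crop(a["img"],186,145,246,205,400),crop(b["img"],256,138,316,198,400)]),1)
E
```

```text
11.525 [ 660.4 -115.5  202.7] psi -115.2 j [-0.3   0.47  0.38  1.48 -0.   -3.  ] F [ 0.1  0.3 -1. ] T [0.07 0.02 0.04] w 48.3
units [-0.06 -0.08  0.  ] az -0.02
```

View pics/c4.png

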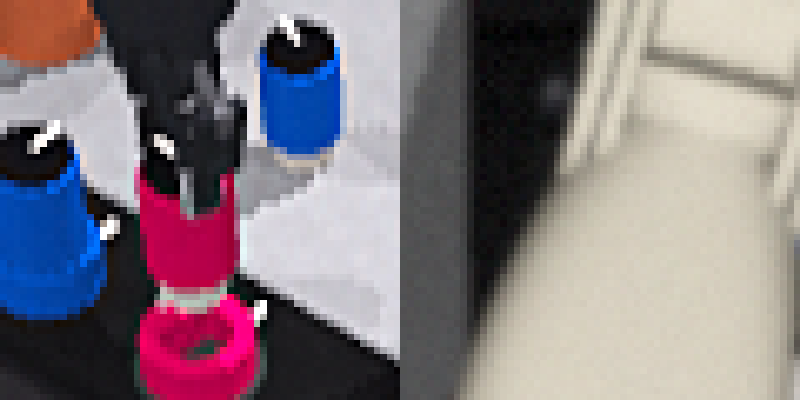

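Run:
```python
from fit import *
a=r.camera("scene");m=isMag(a["img"]);o=r.observe();x,y,z=o["tcp_pos"];f=z-41.5
def cols(X):return proj(a,X)
for v in range(176,205):
    u=np.nonzero(m[v,203:228])[0]+203
    if len(u):print(v,u.min(),u.max(),(u.min()+u.max())/2)
for nm,p in(("can top axis",(x,y,f+60)),("can sh",(x,y,f+22)),("collar top",(660,-113,128)),("collar bot",(660,-113,100))):print(nm,proj(a,p).round(1))
print(fit(a,colp,(660,-112),np.radians(-99)))
d=proj(a,[[660,-113,128],[665,-113,128],[660,-108,128]]);print(d[1:]-d[0])
```

```text
176 207 221 214.0
177 208 221 214.5
178 207 221 214.0
179 207 220 213.5
180 208 221 214.5
181 208 221 214.5
182 208 221 214.5
183 208 221 214.5
184 208 221 214.5
185 209 221 215.0
186 209 220 214.5
187 210 218 214.0
188 213 215 214.0
189 220 221 220.5
190 211 222 216.5
191 208 223 215.5
192 207 223 215.0
193 207 223 215.0
194 207 224 215.5
195 206 224 215.0
196 206 224 215.0
197 207 224 215.5
198 207 224 215.5
199 207 224 215.5
200 207 224 215.5
201 207 223 215.0
202 208 223 215.5
203 208 222 215.0
204 209 221 215.0
can top axis [[213.1 175.8]]
can sh [[213.7 183.3]]
collar top [[214.7 194. ]]
collar bot [[215.1 199.1]]
(array([ 659.2, -112.3, -118.2]), 2460)
[[-0.85994902  0.78383382]
 [ 1.03483017  0.57971424]]
```

carry_out(moves=[[[0, 0, 0.3, 0, 0, 0], [0, 0, 0.6, 0, 0, 0], [0, 0, 0.9, 0, 0, 0], [0, 0, 1.1, 0, 0, 0], [0, 0, 1.1, 0, 0, 0]]])

```text
time_s: 12.3
tcp_pos: [659.7, -113.4, 176.8]
orientation: [-0.0, 0.976, -0.22, -0.0]
wrist_force: [-0.7, -1.7, -1.2]
width: 48.4
grip_force: 62.4
```

```bash
python3 st.py 661 -114.5 244.9
```

```text
12.3 [ 659.7 -113.4  176.8] psi -115.4 j [-0.3   0.47  0.31  1.41 -0.   -2.99] F [-0.7 -1.7 -1.2] T [ 0.01 -0.01  0.04] w 48.4
units [ 0.06  0.02 -0.  ] az -0.05
```

Run:
```python
from fit import *
a=r.camera("scene");o=r.observe();x,y,z=o["tcp_pos"];f=z-41.5;print(o["tcp_pos"].round(1))
i=a["img"].astype(float)
mag=np.clip((i[...,0]-i[...,1])/170,0,1)
for v in range(180,206):
    row=i[v,200:232,0]-i[v,200:232,1];on=row>90
    if on.sum()>6:
        k=np.nonzero(on)[0];l,h=k[0],k[-1]
        L=l-(row[l]-90)/(row[l]-row[l-1]);H=h+(row[h]-90)/(row[h]-row[h+1]);print(v,round(200+L,2),round(200+H,2),"mid",round(200+(L+H)/2,2))
for nm,p in(("can f+50",(x,y,f+50)),("can sh",(x,y,f+22)),("collar top",(660,-113,128)),("collar bot",(660,-113,100))):print(nm,proj(a,p).round(2))
save("c5",crop(a["img"],196,170,236,210,500),1)
```

```text
[ 659.9 -113.5  177.2]
180 207.46 221.37 mid 214.42
181 207.52 221.46 mid 214.49
182 207.51 221.62 mid 214.56
183 207.57 222.0 mid 214.79
184 207.7 221.76 mid 214.73
185 207.85 221.75 mid 214.8
186 208.13 221.82 mid 214.98
187 208.1 222.14 mid 215.12
188 208.25 222.16 mid 215.21
189 208.47 221.72 mid 215.1
190 208.47 222.04 mid 215.25
191 207.57 223.25 mid 215.41
192 206.85 223.54 mid 215.2
193 206.5 223.61 mid 215.06
194 206.39 223.85 mid 215.12
195 206.15 223.92 mid 215.04
196 206.16 224.06 mid 215.11
197 206.34 224.09 mid 215.22
198 206.46 224.12 mid 215.29
199 206.54 224.15 mid 215.35
200 206.57 223.89 mid 215.23
201 206.79 223.58 mid 215.18
202 207.33 223.13 mid 215.23
203 207.74 222.32 mid 215.03
204 209.23 221.08 mid 215.16
205 210.7 219.02 mid 214.86
can f+50 [[213.67 183.05]]
can sh [[214.13 188.4 ]]
collar top [[214.68 194.01]]
collar bot [[215.12 199.1 ]]
```

View pics/c5.png

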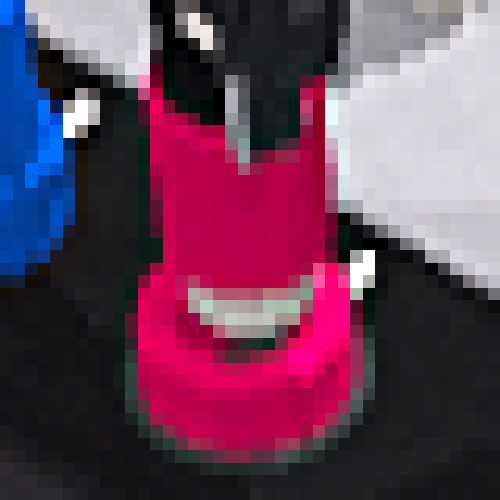

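carry_out(moves=[[[0.09, 0.03, 0, 0, 0, 0], [0.09, 0.03, 0.15, 0, 0, 0], [0.09, 0.03, 0.3, 0, 0, 0], [0.09, 0.03, 0.4, 0, 0, 0], [0.09, 0.03, 0.5, 0, 0, 0]]])

```text
time_s: 12.98
tcp_pos: [661.6, -115.1, 164.6]
orientation: [-0.0, 0.976, -0.22, -0.0]
wrist_force: [0.1, -0.2, -1.0]
width: 48.3
grip_force: 62.4
```

```bash
python3 st.py 661.5 -115 244.9
```

```text
12.975 [ 661.6 -115.1  164.6] psi -115.4 j [-0.3   0.48  0.29  1.38  0.   -3.  ] F [ 0.1 -0.2 -1. ] T [ 0.   -0.05 -0.03] w 48.3
units [-0.01 -0.    0.  ] az -0.05
```

carry_out(moves=[[[0, 0, 0.15, 0, 0, 0], [0, 0, 0.3, 0, 0, 0], [0, 0, 0.45, 0, 0, 0], [0, 0, 0.58, 0, 0, 0], [0, 0, 0.66, 0, 0, 0]]])

```text
time_s: 13.6
tcp_pos: [661.7, -115.1, 148.1]
orientation: [-0.0, 0.976, -0.22, 0.0]
wrist_force: [0.6, -0.2, 4.4]
width: 48.5
grip_force: 63.1
```

carry_out(moves=[[[0, 0, 0.03, 0, 0, 0], [0, 0, 0.06, 0, 0, 0], [0, 0, 0.09, 0, 0, 0], [0, 0, 0.12, 0, 0, 0], [0, 0, 0.12, 0, 0, 0]]])

```text
time_s: 14.22
tcp_pos: [662.5, -115.3, 147.8]
orientation: [0.0, 0.976, -0.22, 0.002]
wrist_force: [-0.9, 1.3, 12.0]
width: 48.1
grip_force: 64.3
```

```bash
python3 st.py 661.5 -115 244.9
```

```text
14.225 [ 662.5 -115.3  147.8] psi -115.4 j [-0.3   0.48  0.25  1.34 -0.   -3.  ] F [-0.9  1.3 12. ] T [-0.03  0.38 -0.02] w 48.1
units [-0.04  0.   -0.  ] az -0.05
```

carry_out(moves=[[[0, 0, 0, 0, 0, 1.2], [0, 0, 0, 0, 0, 2.7], [0, 0, 0, 0, 0, 4.2], [0, 0, 0, 0, 0, 5.7], [0, 0, 0, 0, 0, 7]]])

```text
time_s: 14.85
tcp_pos: [661.8, -115.9, 147.7]
orientation: [0.0, 0.831, -0.557, 0.002]
wrist_force: [-4.4, -1.9, 14.9]
width: 48.2
grip_force: 64.4
```

carry_out(moves=[[[0, 0, 0, 0, 0, 1.2], [0, 0, 0, 0, 0, 2.4], [0, 0, 0, 0, 0, 3.6], [0, 0, 0, 0, 0, 4.6], [0, 0, 0, 0, 0, 5.5]]])

```text
time_s: 15.48
tcp_pos: [660.6, -115.4, 147.6]
orientation: [-0.0, -0.639, 0.769, -0.001]
wrist_force: [-8.8, -0.7, 17.3]
width: 48.7
grip_force: 64.7
```

```bash
python3 st.py 661.5 -115 160
```

```text
15.475 [ 660.6 -115.4  147.6] psi 169.4 j [-0.3   0.48  0.25  1.34 -0.   -1.68] F [-8.8 -0.7 17.3] T [0.16 2.63 0.06] w 48.7
units [-0.02 -0.03 -0.  ] az 1.57
```

carry_out(moves=[[[0, 0, 0, 0, 0, 0.3], [0, 0, 0, 0, 0, 0.6], [0, 0, 0, 0, 0, 0.9], [0, 0, 0, 0, 0, 1.2], [0, 0, 0, 0, 0, 1.5]]])

```text
time_s: 16.1
tcp_pos: [660.4, -115.1, 147.6]
orientation: [-0.0, -0.578, 0.816, -0.0]
wrist_force: [-8.3, 0.2, 16.6]
width: 48.3
grip_force: 64.7
```

```bash
python3 st.py 661.5 -115 160
```

```text
16.1 [ 660.4 -115.1  147.6] psi 160.6 j [-0.3   0.48  0.25  1.34 -0.   -1.53] F [-8.3  0.2 16.6] T [0.47 2.78 0.1 ] w 48.3
units [-0.02 -0.04 -0.  ] az 0.09
```

carry_out(moves=[[[0, 0, 0, 0, 0, 0.3], [0, 0, 0, 0, 0, 0.6], [0, 0, 0, 0, 0, 0.9], [0, 0, 0, 0, 0, 1.1], [0, 0, 0, 0, 0, 1.1]]])

```text
time_s: 16.73
tcp_pos: [661.3, -115.1, 147.7]
orientation: [0.0, -0.53, 0.848, -0.001]
wrist_force: [-5.3, -0.0, 15.5]
width: 48.5
grip_force: 64.5
```

```bash
python3 st.py 661.5 -115 154
```

```text
16.725 [ 661.3 -115.1  147.7] psi 154.0 j [-0.3   0.48  0.25  1.34 -0.   -1.41] F [-5.3 -0.  15.5] T [0.42 1.73 0.12] w 48.5
units [-0.01 -0.01  0.  ] az 0.0
```

Run:
```python
from fit import *
a=r.camera("scene");b=r.camera("top")
save("c6",np.hstack([crop(a["img"],191,155,241,205,400),crop(b["img"],266,148,316,198,400)]),1)
```

```text
(no output)
```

View pics/c6.png

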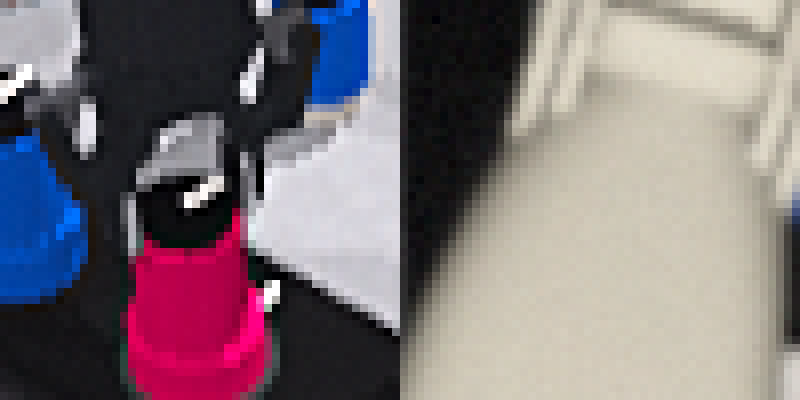

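carry_out(moves=[[[0, 0, 0, 0, 0, 0.2], [0, 0, 0, 0, 0, 0.4], [0, 0, 0, 0, 0, 0.6], [0, 0, 0, 0, 0, 0.8], [0, 0, 0, 0, 0, 0.8]]])

```text
time_s: 17.45
tcp_pos: [661.4, -114.7, 147.7]
orientation: [0.001, -0.495, 0.869, -0.001]
wrist_force: [-5.6, 0.9, 16.3]
width: 48.7
grip_force: 64.5
```

```bash
python3 st.py 661.5 -115 154
```

```text
17.45 [ 661.4 -114.7  147.7] psi 149.3 j [-0.3   0.48  0.25  1.34  0.   -1.33] F [-5.6  0.9 16.3] T [0.7  1.64 1.19] w 48.7
units [ 0.01 -0.01  0.  ] az -0.78
```

carry_out(moves=[[[0, 0, 0, 0, 0, 0], [0, 0, 0, 0, 0, 0], [0, 0, 0, 0, 0, 0], [0, 0, 0, 0, 0, 0], [0, 0, 0, 0, 0, 0]]], claw=-1)

```text
time_s: 18.08
tcp_pos: [661.6, -115.2, 145.1]
orientation: [-0.0, -0.494, 0.869, 0.0]
wrist_force: [0.5, -0.4, -0.2]
width: 85.3
grip_force: 0.0
```

carry_out(moves=[[[0, 0, -1, 0, 0, 0], [0, 0, -2.5, 0, 0, 0], [0, 0, -4, 0, 0, 0], [0, 0, -5.5, 0, 0, 0], [0, 0, -5.5, 0, 0, 0]]])

```text
time_s: 18.7
tcp_pos: [662.5, -115.4, 285.9]
orientation: [0.002, -0.494, 0.869, -0.002]
wrist_force: [0.6, -0.8, 0.0]
width: 85.5
grip_force: 0.0
```

```bash
python3 st.py
python3 - <<'E'
from fit import *
a=r.camera("scene");P=pts(a)
save("c7",np.hstack([crop(a["img"],181,155,231,205,400),crop(a["img"],191,155,241,205,400)]),1)
def canz(c,x,y,th):
    import fit
    pr=lambda X:proj(c,X+np.array([0,0,106]))
    z=lambda *k:circ(*k)
    return [(hull(np.vstack([pr(circ(x,y,22,26)),pr(circ(x,y,88,26))])),0),(hull(pr(circ(x,y,88,26))),0),
     (hull(np.vstack([pr(circ(x,y,88,22.5)),pr(circ(x,y,97,22.5))])),0),
     (hull(pr(strip(x,y,th,0,22.5,4,97,97))),0)]
print("mag",fit(a,canz,(661,-113),np.radians(178)))
print("blue",fit(a,canz,(661,-230),np.radians(178)))
E
```

```text
18.7 [ 662.5 -115.4  285.9] psi 149.2 j [-0.3   0.49  0.61  1.69 -0.   -1.33] F [ 0.6 -0.8  0. ] T [0.04 0.02 0.02] w 85.5
mag (array([ 662.4, -111.1,  173. ]), 4015)
blue (array([ 659.5, -225.7,  184.4]), 4080)
```

View pics/c7.png

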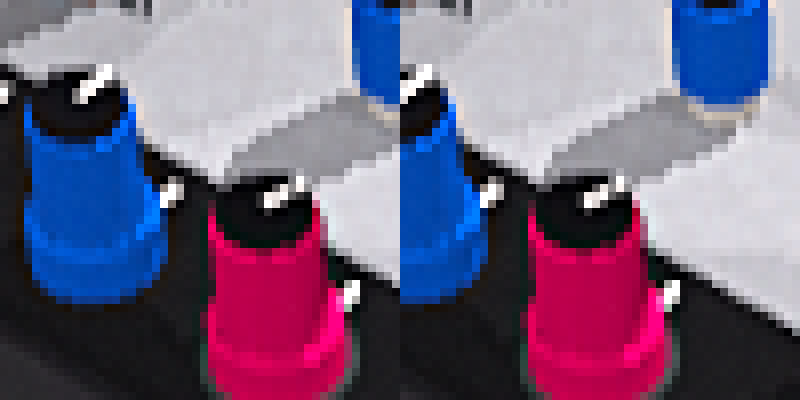

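The picture shows the magenta canister seated with its shoulder on the collar, at the same height as the fitted blue one. Its bar points to the printer's front, and I felt the stop at 1.2 N m.

```bash
python3 -c "
from rig import r
print(r.close_job())"
```

```text
the job is handed in; nothing more can be done
None
```

The magenta canister is in its collar, pushed fully home, turned clockwise to the stop and released; I handed the job in at about 19 s, and the hand-in gave no verdict.

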